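Set up a shaft on V-blocks under a dial indicator for a run-out check

TASK

Set up the shaft for a run-out check on the granite surface plate: stand the two small matched V-blocks on the plate with their grooves in one line, running left to right across the middle of the plate (seen from the robot), and lay the shaft in them, level, flange end to the right, each of its two bearing seats resting in a V-block. Then stand the dial indicator on the plate behind the shaft (the far side from the robot), its arm square to the shaft and its stylus hanging over the middle of the flange, just clear of it. Set every piece down gently without dropping it, never knock the indicator against the shaft, and leave the large V-block, the caliper and the ring gauge where they lie.

Things in the scene. Friction and masses are not known exactly. Their poses are not given: they have to be found in the camera images.
- plate: Dark granite surface plate, fixed square slab 250 x 250 x 50 mm high. Origin at the centre of its underside (on the bench), so its top is at z = 50 mm. Its x axis points to its back, away from the robot, its y axis to its left; turned at most 12 degrees from the robot's axes.
- vblock_a: One of two identical small bright steel V-blocks, loose, 0.33 kg: 40 mm wide (x), 30 long (y), 40 high. Origin at the centre of its underside, z up. The V groove runs along y in the top, 28 mm wide, 14 deep. Its 40 mm-wide sides have clamp grooves 9 to 16 mm up. Either block may go left or right. A 20 mm dia shaft in the groove has its axis 40 mm above the block's underside.
- vblock_b: The other small V-block, identical to vblock_a (same size, origin and axes).
- shaft: Bright steel shaft, 181 mm, 0.6 kg. Own y = its axis; origin on the axis at the centre of the flange (44 mm dia, y -8..8). Body 26 mm dia y 8..57 (grip here; mass centre y 20). Bearing seats 20 mm dia: left y 57..107 (middle 82), right y -8..-62 (use -35); then thread to -74, the flange end. Starts level in the rest, axis 48 mm above the bench, +y end towards the robot. May roll about its axis.
- cradle: Fixed wooden rest holding the shaft at the start: board 62 x 165 x 15 mm with two V-notched uprights 50 mm wide (x), 14 thick (y), 48 high overall, under the shaft's y = 82 and -35 mm. Origin on the bench beneath the flange centre, axes as the shaft's at the start. Open upwards: the shaft lifts straight out.
- stand: Dial indicator on its stand, one rigid piece, 0.85 kg, mass centre 10 mm in front (-x) of the post. Origin: centre of underside of the grey base, 50 x 50 x 38 mm. Post 12 mm dia above the origin up to z 190; grip it above z 150. Clamp z 111..133, arm along -x to a 42 mm dial (x -57..-75, top z 151). Stylus at x -65, y 0, lowest point z 67; flange top in the vees is 62 above the plate.
- vblock_large: Bystander: a larger, dark steel V-block 64 x 50 x 56 mm high, loose, 0.95 kg, not part of the pair. Origin at the centre of its underside. Leave it.
- caliper: Bystander: digital caliper lying flat on the bench beyond the plate, 225 mm long (along its y) and up to 70 mm wide, 13 mm high, loose. Origin on the bench under the middle of its beam. Leave it.
- ring_gauge: Bystander: plain steel ring gauge, 64 mm outside dia, 25 mm bore, 20 mm high, loose, lying flat. Origin at the centre of its underside. Leave it.

How it is judged (in metres and radians):
On the way, in this order (a step that is already met when the one before it is completed fails the run):
1. both small V-blocks stand upright on the plate (z of vblock_a in the frame of plate between 0.046 and 0.054 m and angle between each of vblock_a, vblock_b's own z axis and vertical below 0.05 rad and z of vblock_b in the frame of plate between 0.046 and 0.054 m), for 0.2 s.
2. the shaft lies level in both V-blocks across the middle of the plate, flange end to the right, a bearing seat in each (z of shaft in the frame of plate between 0.0872 and 0.0932 m and angle between shaft's own y axis and vertical between 1.5408 and 1.6008 rad and angle between the y axis of shaft and the y axis of plate, either way round below 0.12 rad and x of shaft in the frame of plate between -0.02 and 0.02 m and y of shaft in the frame of plate between -0.05 and 0.005 m and ((y of vblock_a in the frame of shaft between 0.071 and 0.093 m and y of vblock_b in the frame of shaft between -0.046 and -0.024 m) or (y of vblock_b in the frame of shaft between 0.071 and 0.093 m and y of vblock_a in the frame of shaft between -0.046 and -0.024 m))), for 0.2 s.
3. the indicator stands on the plate behind the shaft, its stylus over the flange (z of stand in the frame of plate between 0.046 and 0.054 m and angle between stand's own z axis and vertical below 0.05 rad and x of shaft in the frame of stand between -0.075 and -0.055 m and y of shaft in the frame of stand between -0.008 and 0.008 m and angle between the x axis of stand and the x axis of plate, either way round below 0.2 rad and x of stand in the frame of plate above 0.03 m), for 0.2 s.
At the end, for the whole second after the job is handed in: Small V-blocks upright on plate, each within 11 mm of a seat's middle; shaft seated (height 3 mm, level 1.7, yaw 7 deg), within 20 mm (27 lengthwise) of mid-plate, flange right; indicator behind, upright, square within 11 deg, stylus within 8 mm (along), 10 (across) of flange top; all let go, still (all of step 1 and all of step 2 and all of step 3 and linear speed of each of vblock_a, vblock_b, shaft, stand below 0.01 m/s and angular speed of each of vblock_a, vblock_b, shaft, stand below 0.1 rad/s and contact force between the fingers and vblock_a below 0.1 N and contact force between the fingers and vblock_b below 0.1 N and contact force between the fingers and shaft below 0.1 N and contact force between the fingers and stand below 0.1 N); the robot touches nothing.
It fails at once if the large V-block moved by more than 25 mm (distance of vblock_large from where it was at the start of the episode above 0.025 m).
It fails at once if the caliper moved by more than 25 mm (distance of caliper from where it was at the start of the episode above 0.025 m).
It fails at once if the ring gauge moved by more than 25 mm (distance of ring_gauge from where it was at the start of the episode above 0.025 m).
It fails at once if the indicator knocked against the shaft (contact force between stand and shaft above 2 N).
It fails at once if a V-block, the shaft or the indicator dropped (falling free at over 0.45 m/s, about 10 mm of fall) ((linear speed of vblock_a above 0.45 m/s and contact force between each of the arm, the fingers and vblock_a below 0.05 N) or (linear speed of vblock_b above 0.45 m/s and contact force between each of the arm, the fingers and vblock_b below 0.05 N) or (linear speed of shaft above 0.45 m/s and contact force between each of the arm, the fingers and shaft below 0.05 N) or (linear speed of stand above 0.45 m/s and contact force between each of the arm, the fingers and stand below 0.05 N)).
It also fails if it takes over 106 s, if anything falls off the work surface, if the arm or the gripper's body presses on something with over 40 N, if the wrist force passes 120 N, or if a joint passes its speed limit or range.

ROBOT

A 6-joint arm with a two-finger parallel gripper is mounted at the origin on the work surface. World frame = base frame: x ahead of the robot, y to its left, z up, the work surface at z = 0. Lengths are in mm, angles in rad, forces in N, time in s.
With the tool pointing down it reaches from about 325 to 925 mm from the base axis. Payload 3.1 kg.
Tool frame: the origin (TCP) lies at the very end of the fingers, on their centre line; the grasp point (between the pads) lies grip_depth behind it (grip_depth is the distance from the TCP to the grasp point, in mm); x points along the fingers, y is the direction in which the jaws open and shut, and the axes are right-handed (so a half turn about x gives the same grasp; the last joint's range is limited). The gripper opens to 85 mm and grips with 20 to 120 N. Pads are 22 mm wide; open, the fingers measure 114 mm over their backs; the gripper's body (76 mm by 85 mm) begins 54 mm behind the grasp point. The pads swing forward as they close: fully open they stand 13 mm farther back than shut.
Start: joints at [1.141, 0.217, 1.613, -0, 1.311, -0.112], TCP at [195.28, 593.721, 206.5] pointing down, gripper open.
Joint ranges: [-2.75, 2.75], [-0.78, 2.1], [0.31, 2.55], [-1.13, 4.27], [0.13, 2.63], [-2.58, 2.58]. Speed limits (rad/s): [2.79, 2.79, 3.14, 3.14, 3.14, 3.14].

INTERFACE

Orientations are given as [roll, pitch, yaw] about the fixed x, y, z axes, in that order (R = Rz(yaw) Ry(pitch) Rx(roll)).
In Python, from bench import sense, snapshot, job_done, grip_depth gives the robot as it stands. The module is installed in compiled form; this text tells all that it offers.
- The arm moves only by the tool jog_arm, never from a script. Its argument "targets" is a list of rows, each an object with "travel": the shift along the world's x, y, z in m, a list of three; "yaw": the turn about the world's z in rad; "gripper": the closure, from -1 (fully open) to 1 (shut). A call has 1 to 5 rows; each row shifts and turns the commanded pose from where the row before left it; what a row does not reach is not made up. A row lasts 1/10 s, in which the tool goes at most 50 mm and 8.59 degrees, less where a joint would pass 70% of its speed; a pose out of reach is approached as far as the arm can. A call with a gripper value outside its range is refused whole. The fingers move at their own pace and stop on an object; "newtons" is the grip in N (left out, the last holds). Time passes only in rows, so rows that do not move let the fingers close. It gives the time, the measured TCP pose, the force and the opening at its end, in the units of the state.
- sense(): the state, without advancing time (a new reading comes with each control period).
- snapshot(name): name is "side" or "top" or "wrist"; returns a dict with "color" (480x640x3 uint8, red, green, blue), "fx", "fy", "cx", "cy" (pixels), "R" (3x3) and "t" (3): a world point X has camera coordinates R X + t. Camera axes: x right, y down, z forward; pixel columns grow to the right and rows downward; lengths in mm; the calibration is good to about 2 mm. A picture is of the moment at which its call begins. There is no depth.
- job_done(): hands the job in, once; it reports no verdict.
The state is a dict: "clock": time; "joint_pos": joint angles; "joint_vel": joint speeds; "tau": joint torques, N m; "ee_pos": TCP position; "tool_rot": TCP orientation; "ft_force": force on the tool from outside, world axes, zero at the start; "ft_torque": the same for the moment, N m; "opening": finger opening in mm.
Only numpy, scipy, OpenCV 4.12 (cv2) and the standard library are available. Lean on these libraries where they do the work, as an engineer would, in place of code of your own. Each camera call takes 0.05 s, during which the arm holds its last target. There are 200 camera calls.

## Working session

There is one attempt and no reset: what is moved stays moved. The work goes in short steps, Python scripts to look and compute and a tool call to move; the robot and the scene stay as the last step left them, time stands still between calls to the robot, and variables do not carry over. Pictures are saved under pics/ and viewed, about 12 in all and at most 16, crops included, and the job is handed in when it is done.

Besides the shell and the picture viewer there is one more tool, called after "Request:" as name([rows], argument=value, ...), one row to a line, values as JSON. jog_arm: Moves the arm, as the interface text tells. Its arguments: {"type":"object","properties":{"targets":{"type":"array","items":{"type":"object","properties":{"travel":{"type":"array","items":{"type":"number"}},"yaw":{"type":"number"},"gripper":{"type":"number"}}}},"newtons":{"type":"number"}},"required":["targets"]}

```bash
mkdir -p pics
cat > h.py <<'E'
import numpy as np, cv2
from bench import sense, snapshot, job_done, grip_depth
def snap(n, f=None):
    s=snapshot(n)
    if f: cv2.imwrite(f'pics/{f}.png', s['color'][:,:,::-1])
    return s
def ray(s,u,v,z):
    R=np.array(s['R']);t=np.array(s['t'])
    c=-R.T@t; d=R.T@np.array([(u-s['cx'])/s['fx'],(v-s['cy'])/s['fy'],1])
    return c+d*(z-c[2])/d[2]
def proj(s,X):
    p=np.array(s['R'])@np.array(X,float)+np.array(s['t'])
    return np.array([s['fx']*p[0]/p[2]+s['cx'],s['fy']*p[1]/p[2]+s['cy']])
def cal(s): return {k:np.array(s[k]).tolist() for k in('fx','fy','cx','cy','R','t')}
E
python3 - <<'E'
from h import *
import json
print(sense(),grip_depth)
C={}
for n in('side','top','wrist'):
    s=snap(n,n+'0'); C[n]=cal(s)
    print(n,np.round(-np.array(s['R']).T@np.array(s['t'])),s['fx'],s['cx'],s['cy'],np.round(s['R'],2).tolist())
json.dump(C,open('cal.json','w'))
E
```

```text
{'clock': 0.0, 'joint_pos': array([ 1.14079820e+00,  2.17718071e-01,  1.61494941e+00, -6.37380315e-06,
        1.31125611e+00, -1.12185853e-01]), 'joint_vel': array([-7.82604417e-05, -6.46967041e-04, -7.80306618e-04,  5.67908043e-04,
        7.03227624e-05,  1.08484205e-03]), 'tau': array([-3.53886435e-04, -3.96844304e+01, -3.03849792e+01, -1.18105968e-04,
        9.95064707e-03,  3.98595955e-05]), 'ee_pos': array([194.91478112, 592.91750135, 205.18271506]), 'tool_rot': array([-1.68034098,  1.56846537, -1.99815161]), 'ft_force': array([ 0.06111637,  0.28778453, -0.07946744]), 'ft_torque': array([ 0.01661114,  0.00281535, -0.01655934]), 'opening': 85.46052700517104} 18.700000000000003
side [482. 902. 879.] 499.4064159729336 316.3278374087582 240.25513187379258 [[-0.99, -0.11, -0.01], [-0.06, 0.66, -0.75], [0.1, -0.75, -0.66]]
top [ 312.   12. 1375.] 591.7501745618472 326.89994193742876 242.3872847645428 [[-0.03, -1.0, -0.01], [-0.98, 0.03, -0.21], [0.21, 0.0, -0.98]]
wrist [123. 618. 374.] 338.8869400904377 318.17975037805286 236.68891705943017 [[0.31, 0.95, -0.0], [0.91, -0.3, 0.3], [0.29, -0.1, -0.95]]
```

View pics/top0.png

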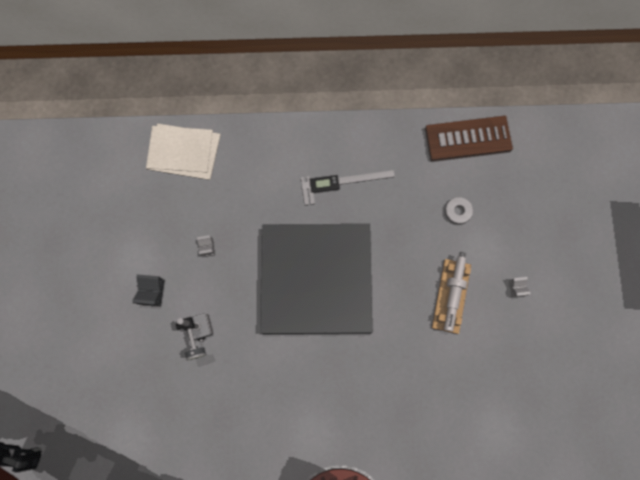

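View pics/side0.png

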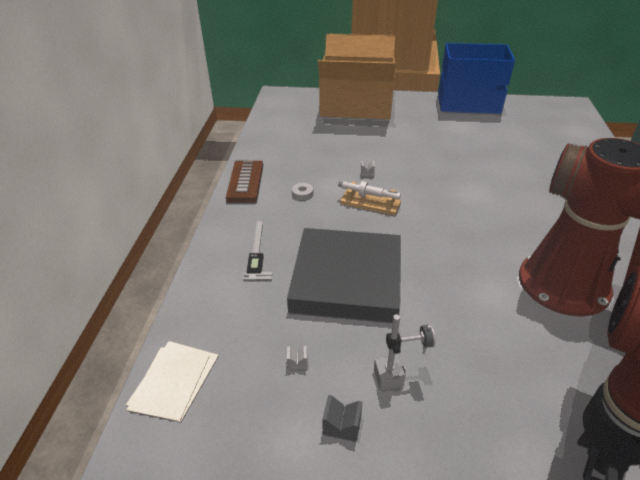

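The top view shows the plate at (315,279), the small V-blocks at (205,245) and (521,287), the shaft at (455,290) and the stand at (203,325). The side view agrees. Next I'll enlarge these regions to measure them.

Run:
```python
from h import *
im=cv2.imread('pics/top0.png')
def c(u,v,w=40,h=30,k=5): return cv2.resize(im[v-h:v+h,u-w:u+w],(2*w*k,2*h*k),interpolation=cv2.INTER_CUBIC)
g=np.vstack([np.hstack([c(205,245),c(521,287)]),np.hstack([c(195,335),c(455,290,50,50,3)[:, :] if 0 else cv2.resize(im[240:342,388:524],(400,300),interpolation=cv2.INTER_CUBIC)])])
cv2.imwrite('pics/comp.png',g)
import json
C=json.load(open('cal.json'))['top']
gr=cv2.cvtColor(im,cv2.COLOR_BGR2GRAY)
m=np.zeros_like(gr); m[200:350,240:400]=(gr[200:350,240:400]<75)*255
cs=max(cv2.findContours(m,0,2)[0],key=cv2.contourArea)
r=cv2.approxPolyDP(cs,8,True)[:,0]
print('plate px',r.tolist()); print(cv2.minAreaRect(cs))
for p in r: print(np.round(ray(C,*p,50),0))
```

```text
plate px [[262, 333], [370, 332]]
((316.0, 333.0), (2.0, 108.0), 90.0)
[397. 162.  50.]
[393. -78.  50.]
```

View pics/comp.png

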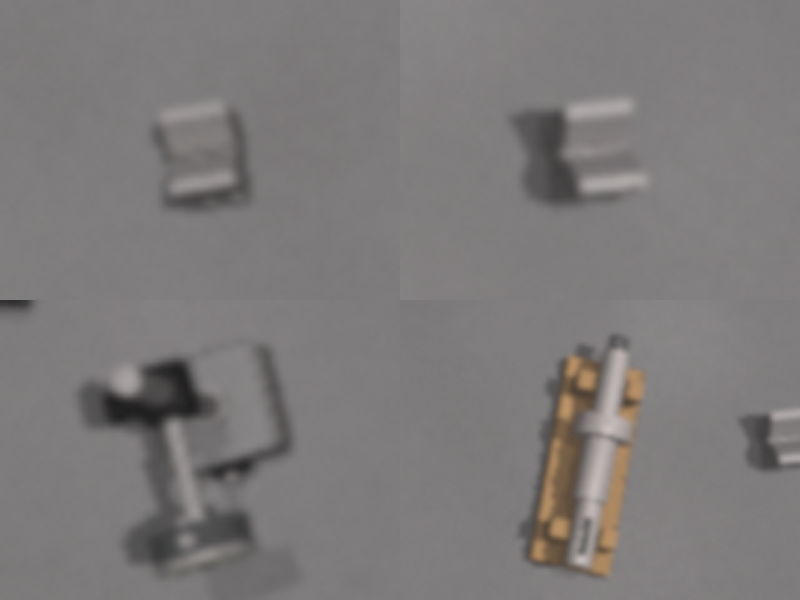

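The composite shows V-block A's ridges (crop centre 196,146), block B's ridges (607,145), the stand's post top at (125,380) with its arm running to (200,545), and the shaft from its thread end (618,340) to its +y end (582,562).

Run:
```python
from h import *
im=cv2.imread('pics/top0.png')
import json
C=json.load(open('cal.json'))['top']
gr=cv2.cvtColor(im,cv2.COLOR_BGR2GRAY)
print(gr[279,230:400:10],gr[210:345:6,315])
m=np.zeros_like(gr); m[205:350,240:400]=(gr[205:350,240:400]<90)*255
m=cv2.morphologyEx(m,cv2.MORPH_OPEN,np.ones((5,5)))
cs=max(cv2.findContours(m,0,2)[0],key=cv2.contourArea)
r=cv2.approxPolyDP(cs,6,True)[:,0]
print('plate px',r.tolist())
for p in r: print(np.round(ray(C,*p,50),0))
A=lambda X,Y:(165+X/5,215+Y/5); B=lambda X,Y:(481+(X-400)/5,257+Y/5)
S=lambda X,Y:(155+X/5,305+(Y-300)/5); H=lambda X,Y:(388+(X-400)/2.941,240+(Y-300)/2.941)
def W(f,X,Y,z): return ray(C,*f(X,Y),z)[:2]
def vb(f,P,z=40):
    p=[W(f,*q,z) for q in P]; d=(p[0]-p[1])+(p[2]-p[3]); d/=np.linalg.norm(d)
    print('vb',np.round(np.mean(p,0),1),'yaw of y',np.round(np.arctan2(-d[0],d[1]),3))
vb(A,[(158,112),(225,103),(167,190),(235,180)]);vb(B,[(568,110),(632,102),(580,190),(648,180)])
a,b,f=W(H,618,340,48),W(H,582,562,48),W(H,604,428,70-0)
print('shaft -end',a,'+end',b,'flange top',f,'len',np.linalg.norm(a-b)); d=(b-a)/np.linalg.norm(b-a);print('yaw',np.arctan2(-d[0],d[1]),'origin',a+d*74)
p=W(S,125,380,190);q=W(S,200,545,130);print('post',p,'dial',q,'base corners',[np.round(W(S,*k,38),0) for k in((255,345),(290,445),(205,470),(190,352))])
d=p-q;print('x yaw',np.arctan2(d[1],d[0]),np.linalg.norm(d))
```

```text
[123 123 125  78  77  77  77  77  78  78  80  82  82  84  88 126 124] [124 123 124  77  77  77  77  77  77  77  78  78  79  79  81  81  81  82
  82  84  84 123 125]
plate px [[368, 224], [263, 225], [257, 332], [356, 333], [370, 312]]
[640. -84.  50.]
[644. 158.  50.]
[400. 173.  50.]
[392. -47.  50.]
[437. -80.  50.]
vb [604.7 295.5] yaw of y 0.115
vb [ 487.1 -428.2] yaw of y 0.108
shaft -end [ 564.3865112  -295.56592828] +end [ 394.58437031 -255.56367106] flange top [ 492.916586   -274.82662458] len 174.45041597787426
yaw 1.3394332914582352 origin [ 492.35825976 -278.59739875]
post [416.41059699 309.42095231] dial [352.80650595 291.64335742] base corners [array([444., 289.]), array([399., 273.]), array([389., 311.]), array([442., 319.])]
x yaw 0.272548659885756 66.04182974514359
```

```bash
cat >> h.py <<'E'
from scipy.spatial.transform import Rotation as Ro
def jaw():
    s=sense(); M=Ro.from_euler('xyz',s['tool_rot']).as_matrix(); j=M[:,1]
    return np.round(s['ee_pos'],1), 'jaw yaw',round(float(np.arctan2(j[1],j[0])),3),'down',np.round(M[:,0],3),'j6',round(float(s['joint_pos'][5]),2),'open',round(s['opening'],1),'t',round(s['clock'],2),'F',np.round(s['ft_force'],1)
def line(pts):
    vx,vy,x,y=cv2.fitLine(np.array(pts,np.float32),cv2.DIST_HUBER,0,.01,.01).ravel(); return np.array([x,y]),np.array([vx,vy])
E
python3 - <<'E'
from h import *
import json
print(jaw())
im=cv2.imread('pics/top0.png'); C=json.load(open('cal.json'))['top']
g=cv2.GaussianBlur(cv2.cvtColor(im,cv2.COLOR_BGR2GRAY),(3,3),0).astype(float)
def cross(prof,o): 
    i=np.argmax(np.abs(np.diff(prof))); 
    w=np.abs(np.diff(prof))[max(0,i-2):i+3]; return o+max(0,i-2)+.5+(w*np.arange(len(w))).sum()/w.sum()
E={'L':[(cross(g[v,245:280],245),v) for v in range(235,320,4)],'R':[(cross(g[v,355:390],355),v) for v in range(235,320,4)],
'B':[(u,cross(g[212:240,u],212)) for u in range(270,362,4)],'F':[(u,cross(g[318:345,u],318)) for u in range(270,362,4)]}
for k,P in E.items():
    w=[ray(C,*p,0 if k=='F' else 50)[:2] for p in P]; c,d=line(w); print(k,c,d)
E
```

```text
(array([195. , 593.1, 205.5]), 'jaw yaw', 1.253, 'down', array([-0.001, -0.002, -1.   ]), 'j6', -0.11, 'open', 85.3, 't', 0.15, 'F', array([ 0.2, -0.4,  0.4]))
L [493.6271  173.68466] [ 0.9998009  -0.01995327]
R [516.4922   -85.899376] [ 0.99978685 -0.02064436]
B [644.63354  53.68657] [0.02052957 0.99978924]
F [393.57834   51.429398] [0.02466508 0.9996958 ]
```

Request:
jog_arm([
  {"travel": [0.034, -0.025, -0.004], "yaw": -0.095, "gripper": -1},
  {"travel": [0.034, -0.025, -0.004], "yaw": -0.095, "gripper": -1},
  {"travel": [0.034, -0.025, -0.004], "yaw": -0.095, "gripper": -1},
  {"travel": [0.034, -0.025, -0.004], "yaw": -0.095, "gripper": -1},
  {"travel": [0.034, -0.025, -0.004], "yaw": -0.095, "gripper": -1},
], newtons=60)

```text
clock: 0.65
ee_pos: [366.2, 467.4, 186.0]
tool_rot: [-1.561, 1.57, -2.357]
ft_force: [0.0, -0.2, 0.1]
opening: 85.4
```

Request:
jog_arm([
  {"travel": [0.034, -0.025, -0.004], "yaw": -0.095, "gripper": -1},
  {"travel": [0.034, -0.025, -0.004], "yaw": -0.095, "gripper": -1},
  {"travel": [0.034, -0.025, -0.004], "yaw": -0.095, "gripper": -1},
  {"travel": [0.034, -0.025, -0.004], "yaw": -0.095, "gripper": -1},
  {"travel": [0.034, -0.025, -0.004], "yaw": -0.095, "gripper": -1},
])

```text
clock: 1.15
ee_pos: [536.2, 342.4, 165.9]
tool_rot: [-1.631, 1.57, -2.903]
ft_force: [0.1, 0.7, 0.9]
opening: 85.3
```

Request:
jog_arm([
  {"travel": [0.034, -0.025, -0.004], "yaw": -0.095, "gripper": -1},
  {"travel": [0.034, -0.022, -0.004], "yaw": -0.095, "gripper": -1},
  {"travel": [0, 0, 0], "yaw": 0, "gripper": -1},
  {"travel": [0, 0, 0], "yaw": 0, "gripper": -1},
])

```text
clock: 1.55
ee_pos: [603.4, 295.8, 157.5]
tool_rot: [-1.598, 1.569, -3.057]
ft_force: [-0.7, 0.7, -0.4]
opening: 85.4
```

Run:
```python
from h import *
print(jaw())
s=snap('wrist','wA')
print('cam',np.round(-np.array(s['R']).T@np.array(s['t'])),'pred A',proj(s,[604.7,295.5,40]))
```

```text
(array([603.4, 295.8, 157.5]), 'jaw yaw', 0.112, 'down', array([-0.002, -0.   , -1.   ]), 'j6', 0.24, 'open', 85.4, 't', 1.55, 'F', array([-0.7,  0.7, -0.4]))
cam [596. 373. 326.] pred A [318.94443973 222.71700677]
```

View pics/wA.png

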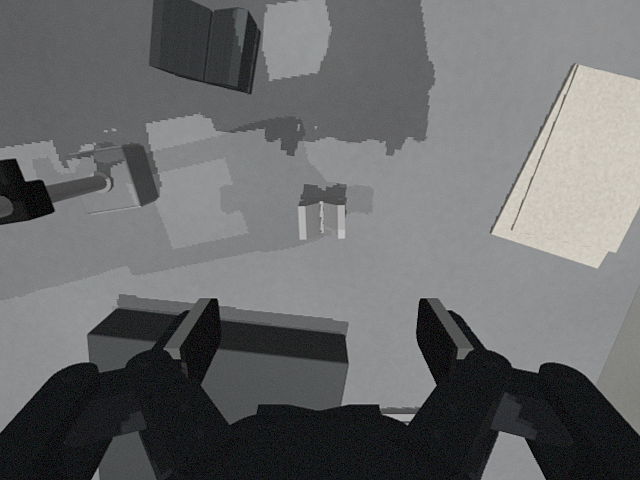

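The wrist view shows the block's top centred at about (322,222), against a prediction of (319,223). That puts it roughly 2 mm further in x, so I'll descend and grip.

Request:
jog_arm([
  {"travel": [0.002, 0, -0.04], "yaw": 0, "gripper": -1},
  {"travel": [0.001, 0, -0.04], "yaw": 0, "gripper": -1},
  {"travel": [0, 0, -0.035], "yaw": 0, "gripper": -1},
  {"travel": [0, 0, -0.025], "yaw": 0, "gripper": -1},
  {"travel": [0, 0, -0.012], "yaw": 0, "gripper": -1},
])

```text
clock: 2.1
ee_pos: [602.3, 297.1, 3.1]
tool_rot: [-1.379, 1.565, -2.834]
ft_force: [0.3, 0.4, 0.3]
opening: 85.5
```

Request:
jog_arm([
  {"travel": [0, 0, 0], "yaw": 0, "gripper": 1},
  {"travel": [0, 0, 0], "yaw": 0, "gripper": 1},
  {"travel": [0, 0, 0], "yaw": 0, "gripper": 1},
  {"travel": [0, 0, 0], "yaw": 0, "gripper": 1},
  {"travel": [0, 0, 0], "yaw": 0, "gripper": 1},
])

```text
clock: 2.6
ee_pos: [608.4, 297.9, 9.6]
tool_rot: [1.93, 1.566, 0.472]
ft_force: [-0.1, 1.2, 6.6]
opening: 37.5
```

Request:
jog_arm([
  {"travel": [0, 0, 0], "yaw": 0, "gripper": 1},
  {"travel": [0, 0, 0], "yaw": 0, "gripper": 1},
  {"travel": [0, 0, 0], "yaw": 0, "gripper": 1},
])

```text
clock: 2.9
ee_pos: [608.4, 297.9, 9.6]
tool_rot: [1.955, 1.566, 0.497]
ft_force: [-0.7, 0.5, 6.0]
opening: 37.0
```

Request:
jog_arm([
  {"travel": [0, 0, 0.01], "yaw": 0, "gripper": 1},
  {"travel": [0, 0, 0.02], "yaw": 0, "gripper": 1},
  {"travel": [0, 0, 0.03], "yaw": 0, "gripper": 1},
  {"travel": [0, 0, 0.04], "yaw": 0, "gripper": 1},
  {"travel": [0, 0, 0], "yaw": 0, "gripper": 1},
])

```text
clock: 3.4
ee_pos: [611.0, 298.3, 114.0]
tool_rot: [1.79, 1.558, 0.332]
ft_force: [2.2, 0.4, -0.6]
opening: 37.8
```

Run:
```python
from h import *
print(jaw())
s=snap('wrist'); t=snap('side')
a=s['color'][200:480,120:520]; p=proj(t,[608,298,90]).astype(int); print(p)
b=t['color'][p[1]-50:p[1]+50,p[0]-70:p[0]+70]
b=cv2.resize(b,(392,280),interpolation=cv2.INTER_CUBIC)
cv2.imwrite('pics/gA.png',np.hstack([a,b])[:,:,::-1])
```

```text
(array([611. , 298.3, 114. ]), 'jaw yaw', 0.113, 'down', array([ 0.012,  0.004, -1.   ]), 'j6', 0.24, 'open', 37.8, 't', 3.4, 'F', array([ 2.2,  0.4, -0.6]))
[293 336]
```

View pics/gA.png

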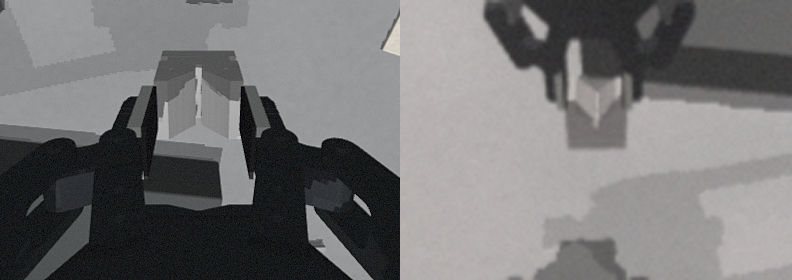

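Run:
```python
from h import *
import json
C=json.load(open('cal.json'))['side']
for z in (60,70,80,90,100,110): print(z,ray(C,293.4,338.9,z),ray(C,(565-400)/2.8+223,286+103/2.8,z))
```

```text
60 [612.79220612 280.49490898  60.        ] [642.99371554 241.53956878  60.        ]
70 [611.19519193 288.08145051  70.        ] [641.02790028 249.60180742  70.        ]
80 [609.59817773 295.66799203  80.        ] [639.06208502 257.66404606  80.        ]
90 [608.00116354 303.25453356  90.        ] [637.09626975 265.7262847   90.        ]
100 [606.40414934 310.84107508 100.        ] [635.13045449 273.78852334 100.        ]
110 [604.80713515 318.4276166  110.        ] [633.16463923 281.85076199 110.        ]
```

The block is held squarely, with its bottom about 11 mm below the TCP. I'll carry it over the plate.

Request:
jog_arm([
  {"travel": [-0.018, -0.039, 0], "yaw": -0.027, "gripper": 1},
  {"travel": [-0.018, -0.039, 0], "yaw": -0.027, "gripper": 1},
  {"travel": [-0.018, -0.039, 0], "yaw": -0.027, "gripper": 1},
  {"travel": [-0.018, -0.039, 0], "yaw": -0.027, "gripper": 1},
  {"travel": [-0.018, -0.039, 0], "yaw": -0.026, "gripper": 1},
])

```text
clock: 4.0
ee_pos: [512.5, 100.1, 103.4]
tool_rot: [-1.427, 1.565, -3.019]
ft_force: [0.8, 0.1, -3.0]
opening: 37.8
```

Request:
jog_arm([
  {"travel": [0, 0, -0.015], "yaw": 0, "gripper": 1},
  {"travel": [0, 0, -0.015], "yaw": 0, "gripper": 1},
  {"travel": [0, 0, 0], "yaw": 0, "gripper": 1},
  {"travel": [0, 0, 0], "yaw": 0, "gripper": 1},
])

```text
clock: 4.4
ee_pos: [515.2, 102.5, 74.8]
tool_rot: [-1.56, 1.567, 3.132]
ft_force: [-0.2, 0.4, -3.6]
opening: 37.4
```

Run:
```python
from h import *
print(jaw())
```

```text
(array([515.2, 102.5,  74.8]), 'jaw yaw', -0.02, 'down', array([-0.003,  0.   , -1.   ]), 'j6', 0.08, 'open', 37.4, 't', 4.4, 'F', array([-0.2,  0.4, -3.6]))
```

Request:
jog_arm([
  {"travel": [0.005, 0, -0.005], "yaw": 0, "gripper": 1},
  {"travel": [0, 0, -0.004], "yaw": 0, "gripper": 1},
  {"travel": [0, 0, -0.002], "yaw": 0, "gripper": 1},
  {"travel": [0, 0, 0], "yaw": 0, "gripper": 1},
  {"travel": [0, 0, 0], "yaw": 0, "gripper": 1},
])

```text
clock: 4.9
ee_pos: [521.3, 101.8, 65.5]
tool_rot: [-1.436, 1.571, -3.028]
ft_force: [0.1, -0.2, -3.5]
opening: 37.3
```

Request:
jog_arm([
  {"travel": [0, 0, -0.002], "yaw": 0, "gripper": 1},
  {"travel": [0, 0, 0], "yaw": 0, "gripper": 1},
])

```text
clock: 5.1
ee_pos: [521.2, 101.7, 63.4]
tool_rot: [-1.399, 1.571, -2.991]
ft_force: [-1.2, 0.4, -4.1]
opening: 37.6
```

Request:
jog_arm([
  {"travel": [0, 0, -0.002], "yaw": 0, "gripper": 1},
  {"travel": [0, 0, 0], "yaw": 0, "gripper": 1},
])

```text
clock: 5.3
ee_pos: [521.0, 101.7, 61.3]
tool_rot: [-1.415, 1.57, -3.007]
ft_force: [0.3, -0.4, -3.7]
opening: 37.5
```

Request:
jog_arm([
  {"travel": [0, 0, -0.002], "yaw": 0, "gripper": 1},
  {"travel": [0, 0, 0], "yaw": 0, "gripper": 1},
])

```text
clock: 5.5
ee_pos: [521.5, 101.7, 59.7]
tool_rot: [1.658, 1.57, 0.066]
ft_force: [1.2, 0.0, -2.7]
opening: 37.2
```

Request:
jog_arm([
  {"travel": [0, 0, -0.001], "yaw": 0, "gripper": 1},
  {"travel": [0, 0, 0], "yaw": 0, "gripper": 1},
])

```text
clock: 5.7
ee_pos: [521.6, 101.7, 59.6]
tool_rot: [0.238, 1.571, -1.353]
ft_force: [-2.7, 0.2, 5.3]
opening: 37.2
```

Contact is made at a TCP height of 59.6. I'll release and lift.

Request:
jog_arm([
  {"travel": [0, 0, 0], "yaw": 0, "gripper": 0},
  {"travel": [0, 0, 0], "yaw": 0, "gripper": -1},
  {"travel": [0, 0, 0], "yaw": 0, "gripper": -1},
  {"travel": [0, 0, 0], "yaw": 0, "gripper": -1},
  {"travel": [0, 0, 0.02], "yaw": 0, "gripper": -1},
])

```text
clock: 6.2
ee_pos: [518.3, 101.5, 75.7]
tool_rot: [-1.491, 1.564, -3.083]
ft_force: [-0.8, -0.8, 0.2]
opening: 85.3
```

Request:
jog_arm([
  {"travel": [0, 0, 0.04], "yaw": 0, "gripper": -1},
  {"travel": [0, -0.02, 0.045], "yaw": 0.012, "gripper": -1},
  {"travel": [-0.002, -0.045, 0], "yaw": 0.012, "gripper": -1},
  {"travel": [-0.003, -0.045, 0], "yaw": 0.012, "gripper": -1},
  {"travel": [-0.003, -0.045, 0], "yaw": 0.012, "gripper": -1},
])

```text
clock: 6.7
ee_pos: [513.6, -54.6, 164.4]
tool_rot: [1.284, 1.569, -0.258]
ft_force: [0.6, -0.9, -0.5]
opening: 85.3
```

Request:
jog_arm([
  {"travel": [-0.003, -0.045, 0], "yaw": 0.012, "gripper": -1},
  {"travel": [-0.003, -0.045, 0], "yaw": 0.012, "gripper": -1},
  {"travel": [-0.003, -0.045, 0], "yaw": 0.012, "gripper": -1},
  {"travel": [-0.003, -0.045, 0], "yaw": 0.012, "gripper": -1},
  {"travel": [-0.003, -0.045, 0], "yaw": 0.012, "gripper": -1},
])

```text
clock: 7.2
ee_pos: [497.9, -280.2, 163.5]
tool_rot: [1.28, 1.57, -0.204]
ft_force: [1.0, -0.7, -0.1]
opening: 85.7
```

Request:
jog_arm([
  {"travel": [-0.003, -0.045, 0], "yaw": 0.011, "gripper": -1},
  {"travel": [-0.003, -0.045, 0], "yaw": 0.011, "gripper": -1},
  {"travel": [-0.003, -0.045, 0], "yaw": 0, "gripper": -1},
  {"travel": [0, -0.015, 0], "yaw": 0, "gripper": -1},
  {"travel": [0, 0, 0], "yaw": 0, "gripper": -1},
])

```text
clock: 7.7
ee_pos: [488.8, -430.3, 163.1]
tool_rot: [1.307, 1.571, -0.158]
ft_force: [-0.4, -0.3, -0.0]
opening: 85.3
```

Run:
```python
from h import *
print(jaw())
s=snap('wrist','wB'); t=snap('top','top1')
p=proj(s,[487.1,-428.2,40]); print('pred B',p)
q=proj(t,[521,101.7,90]); print('pred A top',q)
a=s['color'][80:380,120:520]
u,v=q.astype(int); b=cv2.resize(t['color'][v-30:v+30,u-40:u+40],(400,300),interpolation=cv2.INTER_CUBIC);print(u,v)
cv2.imwrite('pics/wB2.png',np.hstack([a,b])[:,:,::-1])
```

```text
(array([ 488.8, -430.3,  163.1]), 'jaw yaw', 0.106, 'down', array([ 0., -0., -1.]), 'j6', -0.94, 'open', 85.3, 't', 7.7, 'F', array([-0.4, -0.3, -0. ]))
pred B [315.60125672 218.0267367 ]
pred A top [287.02852345 274.27758535]
287 274
```

View pics/wB2.png

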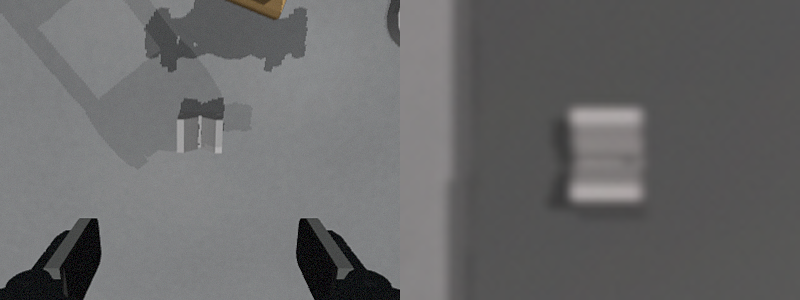

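Block B's top centre is at (319.5,215.5) in the wrist image, which puts it at about (490,-426). Block A stands on the plate at about (520,99.5), square. Next I'll grip B.

Request:
jog_arm([
  {"travel": [0.001, 0.004, -0.04], "yaw": 0, "gripper": -1},
  {"travel": [0.001, 0, -0.04], "yaw": 0, "gripper": -1},
  {"travel": [0, 0, -0.035], "yaw": 0, "gripper": -1},
  {"travel": [0, 0, -0.025], "yaw": 0, "gripper": -1},
  {"travel": [0, 0, -0.014], "yaw": 0, "gripper": -1},
])

```text
clock: 8.3
ee_pos: [490.2, -420.0, 6.4]
tool_rot: [-2.575, 1.565, 2.249]
ft_force: [-0.3, 0.3, -0.4]
opening: 85.4
```

Request:
jog_arm([
  {"travel": [0, 0, 0], "yaw": 0, "gripper": 1},
  {"travel": [0, 0, 0], "yaw": 0, "gripper": 1},
  {"travel": [0, 0, 0], "yaw": 0, "gripper": 1},
  {"travel": [0, 0, 0], "yaw": 0, "gripper": 1},
  {"travel": [0, 0, 0], "yaw": 0, "gripper": 1},
])

```text
clock: 8.8
ee_pos: [492.6, -425.7, 12.6]
tool_rot: [0.651, 1.567, -0.811]
ft_force: [-1.3, 1.7, 6.6]
opening: 36.0
```

Request:
jog_arm([
  {"travel": [0, 0, 0], "yaw": 0, "gripper": 1},
  {"travel": [0, 0, 0], "yaw": 0, "gripper": 1},
  {"travel": [0, 0, 0], "yaw": 0, "gripper": 1},
])

```text
clock: 9.1
ee_pos: [492.6, -425.7, 12.6]
tool_rot: [0.671, 1.567, -0.791]
ft_force: [-1.3, 1.7, 5.6]
opening: 36.2
```

Request:
jog_arm([
  {"travel": [0, 0, 0.01], "yaw": 0, "gripper": 1},
  {"travel": [0, 0, 0.02], "yaw": 0, "gripper": 1},
  {"travel": [0, 0, 0.03], "yaw": 0, "gripper": 1},
  {"travel": [0, 0, 0.04], "yaw": 0, "gripper": 1},
  {"travel": [0, 0, 0.03], "yaw": 0, "gripper": 1},
])

```text
clock: 9.6
ee_pos: [491.5, -424.5, 141.9]
tool_rot: [0.763, 1.569, -0.699]
ft_force: [1.3, -1.2, -2.9]
opening: 35.5
```

Request:
jog_arm([
  {"travel": [0.003, 0.045, -0.002], "yaw": -0.014, "gripper": 1},
  {"travel": [0.003, 0.045, -0.002], "yaw": -0.014, "gripper": 1},
  {"travel": [0.003, 0.045, -0.002], "yaw": -0.014, "gripper": 1},
  {"travel": [0.003, 0.045, -0.002], "yaw": -0.014, "gripper": 1},
  {"travel": [0.003, 0.045, -0.002], "yaw": -0.014, "gripper": 1},
])

```text
clock: 10.1
ee_pos: [505.8, -197.4, 129.6]
tool_rot: [2.134, 1.57, 0.6]
ft_force: [1.5, 0.3, -3.2]
opening: 35.8
```

Request:
jog_arm([
  {"travel": [0.003, 0.045, -0.002], "yaw": -0.014, "gripper": 1},
  {"travel": [0.003, 0.045, -0.002], "yaw": -0.014, "gripper": 1},
  {"travel": [0.003, 0.045, -0.012], "yaw": -0.014, "gripper": 1},
  {"travel": [0.003, 0.03, -0.012], "yaw": -0.014, "gripper": 1},
  {"travel": [0, 0.015, -0.012], "yaw": 0, "gripper": 1},
])

```text
clock: 10.6
ee_pos: [518.1, -16.6, 89.4]
tool_rot: [2.363, 1.57, 0.778]
ft_force: [-0.3, -1.2, -3.4]
opening: 35.6
```

Request:
jog_arm([
  {"travel": [0, 0, -0.012], "yaw": 0, "gripper": 1},
  {"travel": [0, 0, 0], "yaw": 0, "gripper": 1},
  {"travel": [0, 0, 0], "yaw": 0, "gripper": 1},
])

```text
clock: 10.9
ee_pos: [518.1, -20.5, 77.2]
tool_rot: [-0.984, 1.57, -2.573]
ft_force: [-0.0, -0.3, -3.7]
opening: 35.7
```

```bash
python3 -c "
from h import *
print(jaw())"
```

```text
(array([518.1, -20.5,  77.2]), 'jaw yaw', -0.018, 'down', array([-0.001, -0.   , -1.   ]), 'j6', -0.16, 'open', 35.7, 't', 10.9, 'F', array([-0. , -0.3, -3.7]))
```

Bottom at about 64.6; descending.

Request:
jog_arm([
  {"travel": [0, 0.003, -0.006], "yaw": 0, "gripper": 1},
  {"travel": [0, 0, -0.004], "yaw": 0, "gripper": 1},
  {"travel": [0, 0, -0.003], "yaw": 0, "gripper": 1},
  {"travel": [0, 0, -0.001], "yaw": 0, "gripper": 1},
  {"travel": [0, 0, 0], "yaw": 0, "gripper": 1},
])

```text
clock: 11.4
ee_pos: [518.1, -16.4, 63.3]
tool_rot: [-1.636, 1.57, 3.059]
ft_force: [0.5, -0.3, -3.6]
opening: 35.9
```

Request:
jog_arm([
  {"travel": [0, 0, -0.001], "yaw": 0, "gripper": 1},
  {"travel": [0, 0, 0], "yaw": 0, "gripper": 1},
])

```text
clock: 11.6
ee_pos: [518.6, -16.3, 62.8]
tool_rot: [1.473, 1.57, -0.115]
ft_force: [-1.0, 0.9, -2.7]
opening: 35.6
```

Request:
jog_arm([
  {"travel": [0, 0, -0.001], "yaw": 0, "gripper": 1},
  {"travel": [0, 0, 0], "yaw": 0, "gripper": 1},
])

```text
clock: 11.8
ee_pos: [518.6, -16.2, 62.6]
tool_rot: [1.545, 1.571, -0.043]
ft_force: [-3.7, 0.6, 3.9]
opening: 36.3
```

Request:
jog_arm([
  {"travel": [0, 0, 0], "yaw": 0, "gripper": 0},
  {"travel": [0, 0, 0], "yaw": 0, "gripper": -1},
  {"travel": [0, 0, 0], "yaw": 0, "gripper": -1},
  {"travel": [0, 0, 0], "yaw": 0, "gripper": -1},
  {"travel": [0, 0, 0.02], "yaw": 0, "gripper": -1},
])

```text
clock: 12.3
ee_pos: [515.4, -15.9, 78.8]
tool_rot: [-1.713, 1.564, 2.982]
ft_force: [0.1, 0.3, 0.1]
opening: 85.0
```

Request:
jog_arm([
  {"travel": [0, 0, 0.04], "yaw": 0, "gripper": -1},
  {"travel": [0, 0, 0.045], "yaw": 0, "gripper": -1},
  {"travel": [-0.005, -0.025, 0.02], "yaw": 0.136, "gripper": -1},
  {"travel": [-0.005, -0.025, 0], "yaw": 0.136, "gripper": -1},
  {"travel": [-0.005, -0.025, 0], "yaw": 0.136, "gripper": -1},
])

```text
clock: 12.8
ee_pos: [504.2, -92.3, 188.2]
tool_rot: [0.833, 1.567, -0.34]
ft_force: [0.1, 0.2, -0.5]
opening: 85.8
```

Request:
jog_arm([
  {"travel": [-0.005, -0.025, 0], "yaw": 0.136, "gripper": -1},
  {"travel": [-0.005, -0.025, 0], "yaw": 0.136, "gripper": -1},
  {"travel": [-0.005, -0.025, 0], "yaw": 0.136, "gripper": -1},
  {"travel": [-0.005, -0.025, 0], "yaw": 0.136, "gripper": -1},
  {"travel": [-0.005, -0.025, 0], "yaw": 0.136, "gripper": -1},
])

```text
clock: 13.3
ee_pos: [478.0, -217.3, 186.4]
tool_rot: [-0.043, 1.571, -0.538]
ft_force: [0.6, -0.5, -0.3]
opening: 85.3
```

Request:
jog_arm([
  {"travel": [-0.005, -0.025, 0], "yaw": 0.136, "gripper": -1},
  {"travel": [-0.004, -0.03, 0], "yaw": 0.134, "gripper": -1},
  {"travel": [0, 0, 0], "yaw": 0, "gripper": -1},
  {"travel": [0, 0, 0], "yaw": 0, "gripper": -1},
])

```text
clock: 13.7
ee_pos: [469.1, -271.5, 186.3]
tool_rot: [2.027, 1.57, 1.794]
ft_force: [-0.9, 0.4, 0.2]
opening: 85.7
```

Run:
```python
from h import *
import json
print(jaw())
s=snap('wrist','wS'); json.dump(cal(s),open('calS.json','w'))
t=snap('top')
for X in([493,-277,48],[565,-295.6,48],[394.6,-255.6,48],[470,-271,48]): print('pred',X,proj(s,X).round(1))
c=cv2.resize(t['color'][214:334,250:380],(520,480),interpolation=cv2.INTER_CUBIC)
b=s['color'][0:480,180:460]
cv2.imwrite('pics/wS2.png',np.hstack([b,c])[:,:,::-1])
```

```text
(array([ 469.1, -271.5,  186.3]), 'jaw yaw', 1.338, 'down', array([-0.   ,  0.001, -1.   ]), 'j6', -1.99, 'open', 85.7, 't', 13.7, 'F', array([-0.9,  0.4,  0.2]))
pred [493, -277, 48] [317.8 240.6]
pred [565, -295.6, 48] [316.4 309.8]
pred [394.6, -255.6, 48] [315.7 129.9]
pred [470, -271, 48] [318.4 216.4]
```

View pics/wS2.png

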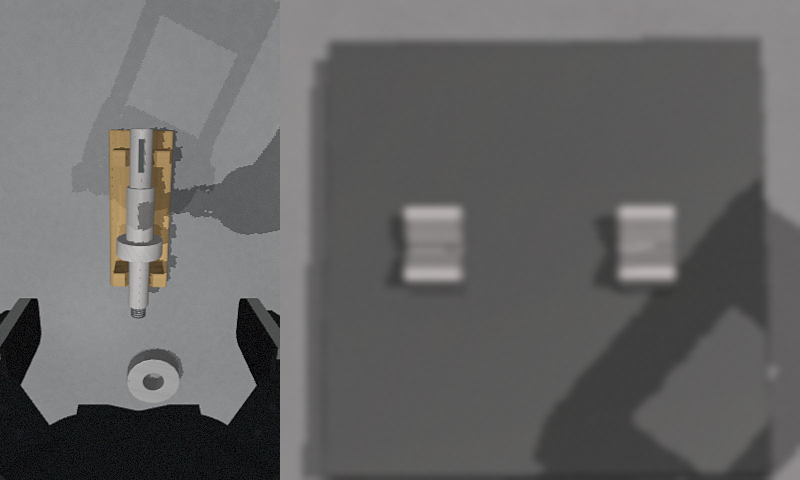

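The shaft's axis runs from u=321 (top) to 318 (bottom), with the +y end at v=128, the body step at 187 and the flange edge at 236. Both blocks stand in line on the plate.

Run:
```python
from h import *
import json
S=json.load(open('calS.json'));T=json.load(open('cal.json'))['top']
for n,u,v,z in(('+end y107',321,128,55),('step y57',320.5,187,60),('flange y8',319.5,236,68),('-end y-74',318,315,44)): print(n,ray(S,u,v,z)[:2].round(1))
for u,v in((288.25,274.75),(341.75,274.75)): print(ray(T,u,v,90)[:2].round(1))
```

```text
+end y107 [ 394.2 -250.8]
step y57 [ 441.8 -262.5]
flange y8 [ 482.8 -273. ]
-end y-74 [ 573.5 -295.9]
[519.9  99. ]
[516.6 -18.4]
```

Request:
jog_arm([
  {"travel": [0.004, 0.001, -0.045], "yaw": -0.01, "gripper": -1},
  {"travel": [0, 0, -0.045], "yaw": 0, "gripper": -1},
  {"travel": [0, 0, -0.035], "yaw": 0, "gripper": -1},
  {"travel": [0, 0, -0.02], "yaw": 0, "gripper": -1},
  {"travel": [0, 0, -0.01], "yaw": 0, "gripper": -1},
], newtons=80)

```text
clock: 14.3
ee_pos: [471.7, -267.7, 28.7]
tool_rot: [2.696, 1.566, 2.457]
ft_force: [-0.4, 0.4, -0.7]
opening: 85.3
```

Request:
jog_arm([
  {"travel": [0, 0, 0], "yaw": 0, "gripper": -1},
  {"travel": [0, 0, 0], "yaw": 0, "gripper": 1},
  {"travel": [0, 0, 0], "yaw": 0, "gripper": 1},
  {"travel": [0, 0, 0], "yaw": 0, "gripper": 1},
  {"travel": [0, 0, 0], "yaw": 0, "gripper": 1},
])

```text
clock: 14.8
ee_pos: [474.0, -270.9, 32.7]
tool_rot: [-0.413, 1.569, -0.653]
ft_force: [0.4, -0.3, 0.5]
opening: 28.1
```

Request:
jog_arm([
  {"travel": [0, 0, 0], "yaw": 0, "gripper": 1},
  {"travel": [0, 0, 0], "yaw": 0, "gripper": 1},
  {"travel": [0, 0, 0], "yaw": 0, "gripper": 1},
])

```text
clock: 15.1
ee_pos: [476.4, -272.6, 36.0]
tool_rot: [-0.379, 1.564, -0.619]
ft_force: [-3.1, 1.0, 15.3]
opening: 0.0
```

Run:
```python
from h import *
print(jaw())
s=snap('wrist'); t=snap('side')
a=s['color'][80:480,120:520]
u,v=proj(t,[480,-272,48]).astype(int);print(u,v)
b=cv2.resize(t['color'][v-50:v+50,u-50:u+50],(400,400),interpolation=cv2.INTER_CUBIC)
cv2.imwrite('pics/gS.png',np.hstack([a,b])[:,:,::-1])
```

```text
(array([ 476.4, -272.6,   36. ]), 'jaw yaw', 1.331, 'down', array([ 0.006, -0.004, -1.   ]), 'j6', -1.98, 'open', 0.0, 't', 15.1, 'F', array([-3.1,  1. , 15.3]))
368 189
```

View pics/gS.png

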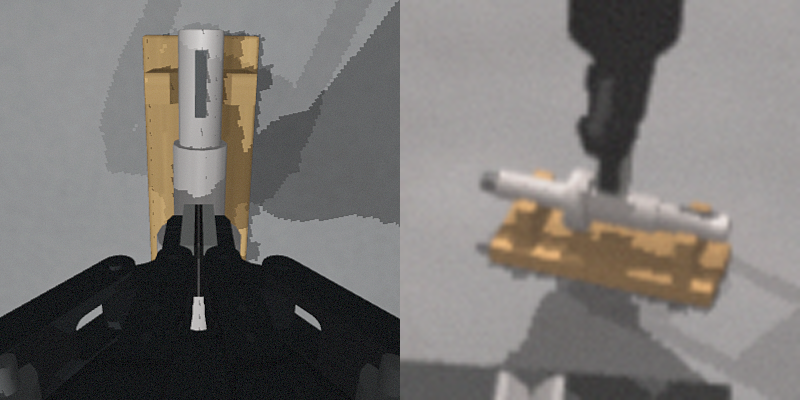

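The fingers closed above the shaft: they are fully shut on top of its body, and the shaft is still in its rest. So the true fingertips sit higher than the reported TCP. I'll lift and measure that offset.

Request:
jog_arm([
  {"travel": [0, 0, 0.02], "yaw": 0, "gripper": 1},
  {"travel": [0, 0, 0.04], "yaw": 0, "gripper": 1},
  {"travel": [0, 0, 0.04], "yaw": 0, "gripper": 1},
  {"travel": [0, 0, 0], "yaw": 0, "gripper": 1},
  {"travel": [0, 0, 0], "yaw": 0, "gripper": 1},
])

```text
clock: 15.7
ee_pos: [474.3, -271.1, 133.3]
tool_rot: [-0.375, 1.567, -0.615]
ft_force: [-0.0, 0.1, -1.1]
opening: 0.2
```

Run:
```python
from h import *
print(jaw())
s=snap('wrist'); t=snap('side')
a=s['color'][80:480,120:520]
e=sense()['ee_pos']
for dz in(0,10,20,30): print(dz,'side',proj(t,e+[0,0,dz]).round(1),'wrist',proj(s,e+[0,0,dz]).round(1))
u,v=proj(t,[480,-272,90]).astype(int);print(u,v)
b=cv2.resize(t['color'][v-50:v+50,u-50:u+50],(400,400),interpolation=cv2.INTER_CUBIC)
cv2.imwrite('pics/gS2.png',np.hstack([a,b])[:,:,::-1])
```

```text
(array([ 474.3, -271.1,  133.3]), 'jaw yaw', 1.331, 'down', array([ 0.003, -0.002, -1.   ]), 'j6', -1.98, 'open', 0.2, 't', 15.7, 'F', array([-0. ,  0.1, -1.1]))
0 side [373.  165.8] wrist [318.8 271.3]
10 side [373.2 162.6] wrist [318.8 279. ]
20 side [373.4 159.5] wrist [318.8 287.6]
30 side [373.6 156.3] wrist [318.8 297.2]
369 177
```

View pics/gS2.png

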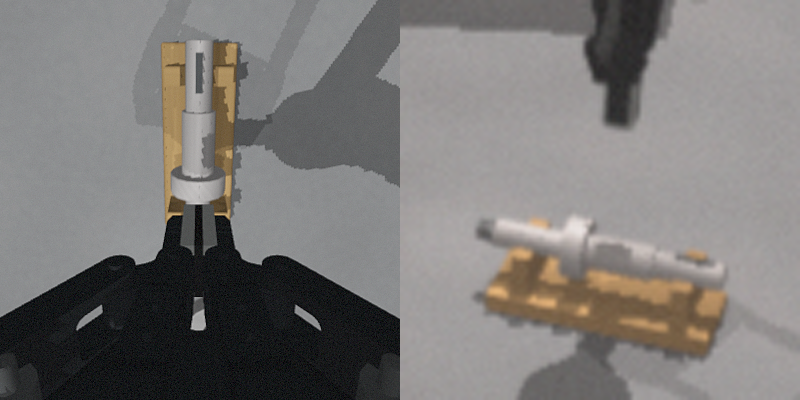

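In the side crop the closed fingertip is at (618,125), about 23 mm above the reported TCP. The shaft is undisturbed, with its flange at (577,245) and its body step at (655,270).

Run:
```python
from h import *
import json
T=json.load(open('cal.json'))['side']
print(ray(T,363.25,188.25,50),ray(T,382.75,194.5,52), ray(T,373.5,158.3,157),proj(T,[474,-271,48]))
```

```text
[ 495.33140161 -275.11715558   50.        ] [ 439.71846064 -247.24291858   52.        ] [ 472.36731166 -264.86807457  157.        ] [370.66224126 190.07141668]
```

Request:
jog_arm([
  {"travel": [0, 0, 0], "yaw": 0, "gripper": -1},
  {"travel": [0, 0, 0], "yaw": 0, "gripper": -1},
  {"travel": [0, 0, 0], "yaw": 0, "gripper": -1},
  {"travel": [0, 0, -0.03], "yaw": 0, "gripper": -1},
  {"travel": [0, 0, -0.035], "yaw": 0, "gripper": -1},
])

```text
clock: 16.3
ee_pos: [475.1, -271.6, 67.6]
tool_rot: [-0.409, 1.566, -0.649]
ft_force: [0.4, -0.2, 0.2]
opening: 72.3
```

Request:
jog_arm([
  {"travel": [-0.002, 0, -0.025], "yaw": 0, "gripper": -1},
  {"travel": [0, 0, -0.02], "yaw": 0, "gripper": -1},
  {"travel": [0, 0, -0.012], "yaw": 0, "gripper": -1},
  {"travel": [0, 0, 0], "yaw": 0, "gripper": -1},
])

```text
clock: 16.7
ee_pos: [469.7, -269.1, 7.3]
tool_rot: [2.733, 1.566, 2.493]
ft_force: [-0.8, -0.1, -0.5]
opening: 85.6
```

Request:
jog_arm([
  {"travel": [0, 0, 0], "yaw": 0, "gripper": 1},
  {"travel": [0, 0, 0], "yaw": 0, "gripper": 1},
  {"travel": [0, 0, 0], "yaw": 0, "gripper": 1},
  {"travel": [0, 0, 0], "yaw": 0, "gripper": 1},
  {"travel": [0, 0, 0], "yaw": 0, "gripper": 1},
])

```text
clock: 17.2
ee_pos: [472.0, -271.2, 10.9]
tool_rot: [-0.655, 1.569, -0.895]
ft_force: [-1.9, -0.3, 5.9]
opening: 23.8
```

Request:
jog_arm([
  {"travel": [0, 0, 0], "yaw": 0, "gripper": 1},
  {"travel": [0, 0, 0], "yaw": 0, "gripper": 1},
  {"travel": [0, 0, 0], "yaw": 0, "gripper": 1},
])

```text
clock: 17.5
ee_pos: [472.0, -271.2, 10.9]
tool_rot: [-0.62, 1.569, -0.86]
ft_force: [-2.4, -0.6, 6.2]
opening: 23.5
```

Held at 23.5. I'll lift and check.

Request:
jog_arm([
  {"travel": [0, 0, 0.01], "yaw": 0, "gripper": 1},
  {"travel": [0, 0, 0.02], "yaw": 0, "gripper": 1},
  {"travel": [0, 0, 0.03], "yaw": 0, "gripper": 1},
  {"travel": [0, 0, 0.03], "yaw": 0, "gripper": 1},
  {"travel": [0, 0, 0.03], "yaw": 0, "gripper": 1},
])

```text
clock: 18.0
ee_pos: [469.5, -268.7, 128.7]
tool_rot: [2.675, 1.566, 2.435]
ft_force: [0.4, -0.2, -5.6]
opening: 23.5
```

Run:
```python
from h import *
print(jaw())
s=snap('wrist'); t=snap('side')
a=s['color'][80:480,120:520]
u,v=proj(t,[480,-272,150]).astype(int);print(u,v)
b=cv2.resize(t['color'][v-50:v+50,u-50:u+50],(400,400),interpolation=cv2.INTER_CUBIC)
cv2.imwrite('pics/gS3.png',np.hstack([a,b])[:,:,::-1])
```

```text
(array([ 469.5, -268.7,  128.7]), 'jaw yaw', 1.331, 'down', array([-0.003,  0.003, -1.   ]), 'j6', -1.98, 'open', 23.5, 't', 18.0, 'F', array([ 0.4, -0.2, -5.6]))
370 158
```

View pics/gS3.png

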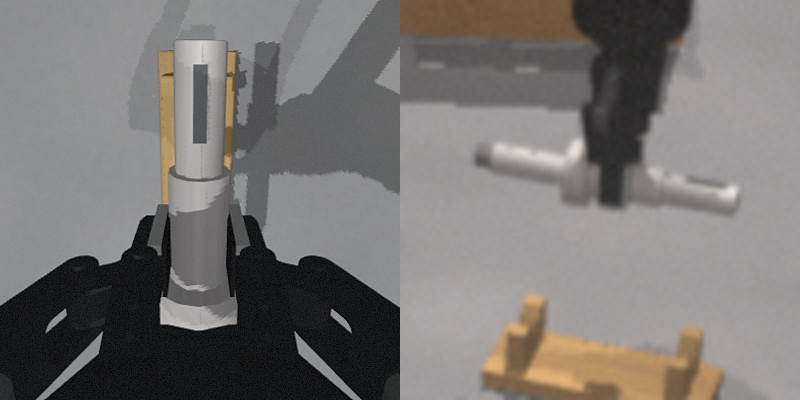

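The shaft is held level and hangs clear. I'll turn it and carry it over the plate.

Request:
jog_arm([
  {"travel": [0.005, 0.02, 0], "yaw": -0.1, "gripper": 1},
  {"travel": [0.005, 0.03, 0], "yaw": -0.13, "gripper": 1},
  {"travel": [0.005, 0.03, 0], "yaw": -0.135, "gripper": 1},
  {"travel": [0.005, 0.032, 0], "yaw": -0.135, "gripper": 1},
  {"travel": [0.005, 0.032, 0], "yaw": -0.135, "gripper": 1},
])

```text
clock: 18.6
ee_pos: [494.0, -124.1, 126.3]
tool_rot: [-2.717, 1.565, 2.685]
ft_force: [2.2, -0.7, -6.0]
opening: 23.5
```

Request:
jog_arm([
  {"travel": [0.005, 0.032, 0], "yaw": -0.135, "gripper": 1},
  {"travel": [0.005, 0.032, 0], "yaw": -0.135, "gripper": 1},
  {"travel": [0.005, 0.032, 0], "yaw": -0.135, "gripper": 1},
  {"travel": [0.005, 0.032, 0], "yaw": -0.135, "gripper": 1},
  {"travel": [0.004, 0.032, 0], "yaw": -0.118, "gripper": 1},
])

```text
clock: 19.1
ee_pos: [517.9, 35.4, 126.3]
tool_rot: [-1.743, 1.566, 3.002]
ft_force: [0.7, 0.1, -6.0]
opening: 23.4
```

Request:
jog_arm([
  {"travel": [0, 0.012, -0.01], "yaw": -0.06, "gripper": 1},
  {"travel": [0, 0, -0.01], "yaw": 0, "gripper": 1},
  {"travel": [0, 0, -0.01], "yaw": 0, "gripper": 1},
  {"travel": [0, 0, 0], "yaw": 0, "gripper": 1},
  {"travel": [0, 0, 0], "yaw": 0, "gripper": 1},
])

```text
clock: 19.6
ee_pos: [519.4, 44.9, 98.3]
tool_rot: [-1.509, 1.569, -3.103]
ft_force: [0.4, 0.6, -6.2]
opening: 23.5
```

Run:
```python
from h import *
print(jaw())
s=snap('top'); t=snap('side')
a=cv2.resize(s['color'][229:319,260:370],(440,360),interpolation=cv2.INTER_CUBIC)
b=cv2.resize(t['color'][190:310,280:400],(360,360),interpolation=cv2.INTER_CUBIC)
cv2.imwrite('pics/pS.png',np.hstack([a,b])[:,:,::-1])
```

```text
(array([519.4,  44.9,  98.3]), 'jaw yaw', -0.023, 'down', array([-0.002, -0.   , -1.   ]), 'j6', -0.03, 'open', 23.5, 't', 19.6, 'F', array([ 0.4,  0.6, -6.2]))
```

View pics/pS.png

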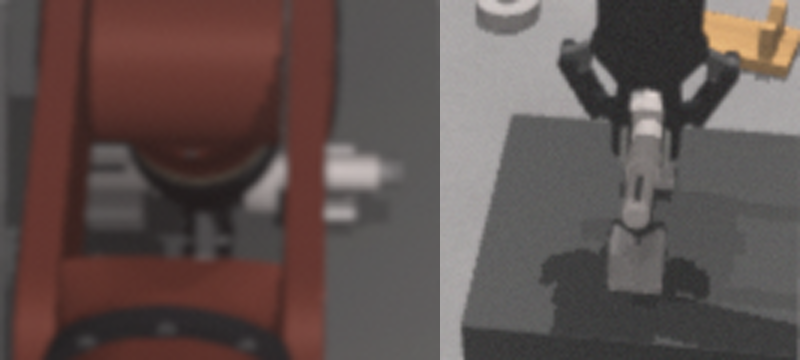

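Side view: the shaft end at (637,215) sits over the near block's groove at (637,245). Top view: the thread end is at about (402,170) in the crop. I'll check the end position, then lower.

Run:
```python
from h import *
import json
C=json.load(open('cal.json'))
T=C['top']; print('thread end',ray(T,260+403/4,229+170/4,135)+[2,2.4,0], 'seat',ray(T,260+350/4,229+170/4,140)+[2,2.4,0])
print('side shaft end x',ray(C['side'],280+(637-440)/3,190+217/3,135))
```

```text
thread end [517.25224359 -55.49138086 135.        ] seat [517.21479461 -27.23823456 140.        ]
side shaft end x [519.31849421 123.7935478  135.        ]
```

Request:
jog_arm([
  {"travel": [0.001, 0, -0.015], "yaw": 0, "gripper": 1},
  {"travel": [0, 0, -0.012], "yaw": 0, "gripper": 1},
  {"travel": [0, 0, -0.007], "yaw": 0, "gripper": 1},
  {"travel": [0, 0, 0], "yaw": 0, "gripper": 1},
  {"travel": [0, 0, 0], "yaw": 0, "gripper": 1},
])

```text
clock: 20.2
ee_pos: [520.9, 45.8, 64.9]
tool_rot: [-1.592, 1.57, 3.098]
ft_force: [0.7, -1.0, -5.0]
opening: 23.2
```

Request:
jog_arm([
  {"travel": [0, 0, -0.004], "yaw": 0, "gripper": 1},
  {"travel": [0, 0, -0.003], "yaw": 0, "gripper": 1},
  {"travel": [0, 0, -0.002], "yaw": 0, "gripper": 1},
  {"travel": [0, 0, 0], "yaw": 0, "gripper": 1},
])

```text
clock: 20.6
ee_pos: [521.0, 45.8, 56.2]
tool_rot: [-1.563, 1.57, 3.127]
ft_force: [-0.3, -0.3, -5.1]
opening: 23.6
```

Request:
jog_arm([
  {"travel": [0, 0, -0.0015], "yaw": 0, "gripper": 1},
  {"travel": [0, 0, 0], "yaw": 0, "gripper": 1},
])

```text
clock: 20.8
ee_pos: [521.2, 45.7, 54.9]
tool_rot: [-1.474, 1.571, -3.066]
ft_force: [0.3, -0.6, -6.0]
opening: 23.5
```

Request:
jog_arm([
  {"travel": [0, 0, -0.0015], "yaw": 0, "gripper": 1},
  {"travel": [0, 0, 0], "yaw": 0, "gripper": 1},
])

```text
clock: 21.0
ee_pos: [521.4, 45.7, 54.1]
tool_rot: [-0.903, 1.571, -2.496]
ft_force: [-2.1, -0.3, -0.4]
opening: 23.8
```

Request:
jog_arm([
  {"travel": [0, 0, -0.001], "yaw": 0, "gripper": 1},
  {"travel": [0, 0, 0], "yaw": 0, "gripper": 1},
])

```text
clock: 21.2
ee_pos: [521.5, 45.7, 54.0]
tool_rot: [-1.381, 1.57, -2.974]
ft_force: [-5.5, 0.6, 5.2]
opening: 23.7
```

Request:
jog_arm([
  {"travel": [0, 0, -0.001], "yaw": 0, "gripper": 1},
  {"travel": [0, 0, 0], "yaw": 0, "gripper": 1},
])

```text
clock: 21.4
ee_pos: [521.7, 45.7, 54.0]
tool_rot: [-1.205, 1.57, -2.798]
ft_force: [-7.4, 0.4, 11.3]
opening: 23.5
```

The shaft is seated. I'll release it, lift, and head for the stand.

Request:
jog_arm([
  {"travel": [0, 0, 0], "yaw": 0, "gripper": 0.2},
  {"travel": [0, 0, 0], "yaw": 0, "gripper": -0.5},
  {"travel": [0, 0, 0], "yaw": 0, "gripper": -1},
  {"travel": [0, 0, 0], "yaw": 0, "gripper": -1},
  {"travel": [0, 0, 0.02], "yaw": 0, "gripper": -1},
])

```text
clock: 21.9
ee_pos: [518.5, 45.8, 68.8]
tool_rot: [-1.595, 1.564, 3.095]
ft_force: [-0.1, -0.2, -0.4]
opening: 85.1
```

Request:
jog_arm([
  {"travel": [0, 0, 0.04], "yaw": 0, "gripper": -1},
  {"travel": [0, 0, 0.045], "yaw": 0, "gripper": -1},
  {"travel": [-0.013, 0.033, 0.015], "yaw": -0.13, "gripper": -1},
  {"travel": [-0.013, 0.033, 0.015], "yaw": -0.13, "gripper": -1},
  {"travel": [-0.013, 0.033, 0.015], "yaw": -0.13, "gripper": -1},
])

```text
clock: 22.4
ee_pos: [482.2, 145.5, 202.6]
tool_rot: [2.236, 1.569, 0.247]
ft_force: [0.8, 0.7, 0.1]
opening: 85.3
```

Request:
jog_arm([
  {"travel": [-0.013, 0.033, 0.015], "yaw": -0.13, "gripper": -1},
  {"travel": [-0.013, 0.033, 0.015], "yaw": -0.13, "gripper": -1},
  {"travel": [-0.013, 0.033, 0.005], "yaw": -0.13, "gripper": -1},
  {"travel": [-0.013, 0.033, 0], "yaw": -0.13, "gripper": -1},
  {"travel": [-0.012, 0.035, 0], "yaw": -0.13, "gripper": -1},
])

```text
clock: 22.9
ee_pos: [417.9, 313.1, 237.0]
tool_rot: [3.037, 1.569, 0.398]
ft_force: [1.2, 0.5, 0.4]
opening: 85.3
```

Request:
jog_arm([
  {"travel": [0, 0, 0], "yaw": -0.13, "gripper": -1},
  {"travel": [0, 0, 0], "yaw": -0.11, "gripper": -1},
  {"travel": [0, 0, 0], "yaw": 0, "gripper": -1},
  {"travel": [0, 0, 0], "yaw": 0, "gripper": -1},
])

```text
clock: 23.3
ee_pos: [418.3, 311.7, 236.3]
tool_rot: [0.106, 1.571, -2.764]
ft_force: [0.3, 0.1, -0.3]
opening: 85.2
```

Run:
```python
from h import *
import json
print(jaw())
s=snap('wrist','wT'); json.dump(cal(s),open('calT.json','w'));t=snap('top','top3')
print('pred post',proj(s,[418.5,312,190]),'dial',proj(s,[354,294,130]))
c=cv2.resize(t['color'][229:329,250:380],(520,400),interpolation=cv2.INTER_CUBIC)
a=s['color'][80:480,180:460]
cv2.imwrite('pics/wT2.png',np.hstack([a,c])[:,:,::-1])
```

```text
(array([418.3, 311.7, 236.3]), 'jaw yaw', -1.3, 'down', array([-0., -0., -1.]), 'j6', 1.81, 'open', 85.2, 't', 23.3, 'F', array([ 0.3,  0.1, -0.3]))
pred post [317.95550074 250.41744213] dial [317.99992096 297.58834267]
```

View pics/wT2.png

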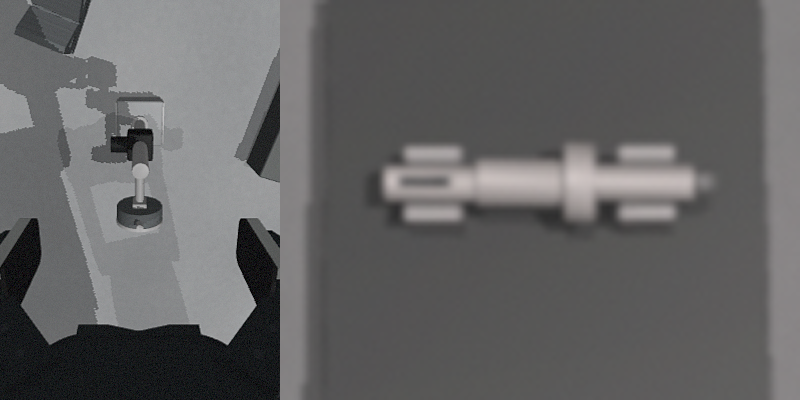

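The shaft is seated in both blocks (flange at (580,182) in the right crop). The post top is at (320,251), about 1 mm from prediction. I'll descend and grip the post.

Request:
jog_arm([
  {"travel": [0, 0, -0.035], "yaw": 0, "gripper": -1},
  {"travel": [0, 0, -0.035], "yaw": 0, "gripper": -1},
  {"travel": [0, 0, -0.025], "yaw": 0, "gripper": -1},
  {"travel": [0, 0, -0.011], "yaw": 0, "gripper": -1},
  {"travel": [0, 0, 0], "yaw": 0, "gripper": -1},
], newtons=110)

```text
clock: 23.9
ee_pos: [417.1, 310.7, 128.7]
tool_rot: [0.237, 1.567, -2.635]
ft_force: [0.6, -0.2, 0.7]
opening: 85.5
```

Request:
jog_arm([
  {"travel": [0, 0, 0], "yaw": 0, "gripper": 1},
  {"travel": [0, 0, 0], "yaw": 0, "gripper": 1},
  {"travel": [0, 0, 0], "yaw": 0, "gripper": 1},
  {"travel": [0, 0, 0], "yaw": 0, "gripper": 1},
  {"travel": [0, 0, 0], "yaw": 0, "gripper": 1},
])

```text
clock: 24.4
ee_pos: [418.7, 311.9, 131.2]
tool_rot: [-3.088, 1.57, 0.323]
ft_force: [0.0, -0.0, 0.6]
opening: 12.5
```

Request:
jog_arm([
  {"travel": [0, 0, 0], "yaw": 0, "gripper": 1},
  {"travel": [0, 0, 0], "yaw": 0, "gripper": 1},
  {"travel": [0, 0, 0], "yaw": 0, "gripper": 1},
  {"travel": [0, 0, 0], "yaw": 0, "gripper": 1},
])

```text
clock: 24.8
ee_pos: [418.9, 311.5, 131.4]
tool_rot: [2.563, 1.569, -0.31]
ft_force: [1.6, -1.8, 6.1]
opening: 9.1
```

Request:
jog_arm([
  {"travel": [0, 0, 0.003], "yaw": 0, "gripper": 1},
  {"travel": [0, 0, 0.007], "yaw": 0, "gripper": 1},
  {"travel": [0, 0, 0.01], "yaw": 0, "gripper": 1},
  {"travel": [0, 0, 0], "yaw": 0, "gripper": 1},
  {"travel": [0, 0, 0], "yaw": 0, "gripper": 1},
])

```text
clock: 25.3
ee_pos: [418.4, 311.9, 150.6]
tool_rot: [-2.671, 1.57, 0.739]
ft_force: [0.8, -0.2, -9.4]
opening: 9.0
```

Run:
```python
from h import *
print(jaw())
s=snap('side'); w=snap('wrist')
u,v=proj(s,[418,312,100]).astype(int); print(u,v)
a=cv2.resize(s['color'][v-70:v+50,u-60:u+60],(400,400),interpolation=cv2.INTER_CUBIC)
cv2.imwrite('pics/gT.png',np.hstack([a,w['color'][80:480,120:520]])[:,:,::-1])
```

```text
(array([418.4, 311.9, 150.6]), 'jaw yaw', -1.302, 'down', array([ 0.001,  0.   , -1.   ]), 'j6', 1.81, 'open', 9.0, 't', 25.3, 'F', array([ 0.8, -0.2, -9.4]))
391 347
```

View pics/gT.png

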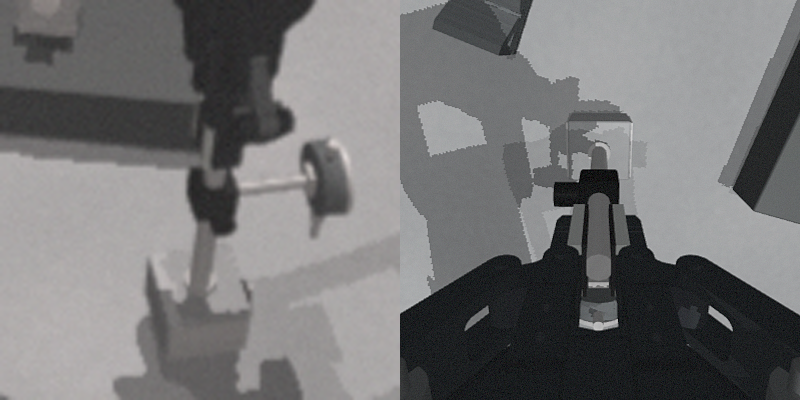

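The stand is held upright and off the bench, square in the jaws. I'll compute the flange position while raising it.

Request:
jog_arm([
  {"travel": [0, 0, 0.02], "yaw": 0, "gripper": 1},
  {"travel": [0, 0, 0.03], "yaw": 0, "gripper": 1},
  {"travel": [0, 0, 0.035], "yaw": 0, "gripper": 1},
  {"travel": [0, 0, 0.03], "yaw": 0, "gripper": 1},
  {"travel": [0, 0, 0.012], "yaw": 0, "gripper": 1},
])

```text
clock: 25.9
ee_pos: [420.0, 312.7, 281.3]
tool_rot: [-2.88, 1.564, 0.53]
ft_force: [1.4, 1.3, -9.2]
opening: 9.6
```

Run:
```python
from h import *
import json
C=json.load(open('cal.json'));T=C['top']
im=cv2.imread('pics/top3.png').astype(float).mean(2)
# flange columns: bright just outside body radius
r=cv2.resize(im[229:329,250:380].astype(np.float32),(520,400),interpolation=cv2.INTER_CUBIC)
for y in(152,155,212): 
    row=r[y,270:330]; c=np.where(row>row.min()+.5*(row.max()-row.min()))[0]; print(y,c.min()+270,c.max()+270)
for X,Y,z in((300,182,110),(104,182,98),(437,182,94)): print(ray(T,250+X/4,229+Y/4,z)+[2,2.4,0])
```

```text
152 284 315
155 284 314
212 285 315
[516.95810408  20.60189805 110.        ]
[521.87934362 127.63143762  98.        ]
[517.43295748 -54.25307909  94.        ]
```

Flange centre at about (519,20). I'll carry the stand over at this height.

Request:
jog_arm([
  {"travel": [0.008, -0.015, 0], "yaw": -0.015, "gripper": 1},
  {"travel": [0.015, -0.027, 0], "yaw": -0.028, "gripper": 1},
  {"travel": [0.019, -0.033, 0], "yaw": -0.034, "gripper": 1},
  {"travel": [0.019, -0.034, 0], "yaw": -0.034, "gripper": 1},
  {"travel": [0.019, -0.034, 0], "yaw": -0.034, "gripper": 1},
])

```text
clock: 26.4
ee_pos: [497.8, 167.4, 275.5]
tool_rot: [0.014, 1.568, -3.004]
ft_force: [-0.1, -0.3, -9.5]
opening: 9.3
```

Request:
jog_arm([
  {"travel": [0.019, -0.034, 0], "yaw": -0.034, "gripper": 1},
  {"travel": [0.019, -0.034, 0], "yaw": -0.034, "gripper": 1},
  {"travel": [0.019, -0.034, 0], "yaw": -0.034, "gripper": 1},
  {"travel": [0.017, -0.028, 0], "yaw": -0.027, "gripper": 1},
  {"travel": [0.012, -0.02, 0], "yaw": -0.015, "gripper": 1},
])

```text
clock: 26.9
ee_pos: [584.5, 16.2, 275.2]
tool_rot: [0.403, 1.568, -2.762]
ft_force: [-0.2, 0.0, -9.3]
opening: 9.1
```

Request:
jog_arm([
  {"travel": [0, 0, -0.015], "yaw": 0, "gripper": 1},
  {"travel": [0, 0, -0.025], "yaw": 0, "gripper": 1},
  {"travel": [0, 0, -0.015], "yaw": 0, "gripper": 1},
  {"travel": [0, 0, 0], "yaw": 0, "gripper": 1},
  {"travel": [0, 0, 0], "yaw": 0, "gripper": 1},
])

```text
clock: 27.4
ee_pos: [583.4, 19.2, 221.3]
tool_rot: [-0.089, 1.568, 3.033]
ft_force: [0.6, 0.4, -8.6]
opening: 9.0
```

Run:
```python
from h import *
import json
print(jaw())
s=snap('side'); w=snap('wrist'); json.dump(cal(w),open('calW.json','w'))
cv2.imwrite('pics/wT3.png',w['color'][:,:,::-1])
a=cv2.resize(s['color'][150:310,270:430],(400,400),interpolation=cv2.INTER_CUBIC)
cv2.imwrite('pics/pT.png',np.hstack([a,w['color'][80:480,120:520]])[:,:,::-1])
```

```text
(array([583.4,  19.2, 221.3]), 'jaw yaw', -1.59, 'down', array([-0.002,  0.   , -1.   ]), 'j6', 1.5, 'open', 9.0, 't', 27.4, 'F', array([ 0.6,  0.4, -8.6]))
```

View pics/pT.png

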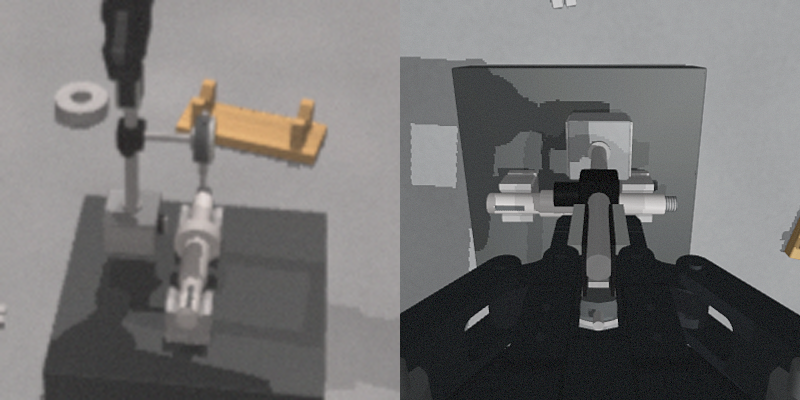

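The side view shows the stand behind the shaft with its stylus (about (205,186) in the crop) above the flange. I'll check that point against prediction and continue down.

Run:
```python
from h import *
import json
S=json.load(open('cal.json'))['side']
print('tip px',270+205/2.5,150+187/2.5,'pred',proj(S,[518.4,20.5,157]),'flange centre px',270+197/2.5,150+240/2.5,'pred',proj(S,[519.2,20.2,90]))
```

```text
tip px 352.0 224.8 pred [349.51867019 224.12691139] flange centre px 348.8 246.0 pred [348.36421144 245.9465178 ]
```

Request:
jog_arm([
  {"travel": [0.001, 0.0005, -0.012], "yaw": 0, "gripper": 1},
  {"travel": [0, 0, -0.01], "yaw": 0, "gripper": 1},
  {"travel": [0, 0, -0.006], "yaw": 0, "gripper": 1},
  {"travel": [0, 0, 0], "yaw": 0, "gripper": 1},
])

```text
clock: 27.9
ee_pos: [583.6, 19.4, 192.1]
tool_rot: [-0.064, 1.566, 3.058]
ft_force: [-0.1, -0.1, -9.5]
opening: 9.4
```

Run:
```python
from h import *
s=snap('side')
a=cv2.resize(s['color'][190:270,300:380],(600,600),interpolation=cv2.INTER_CUBIC)
cv2.imwrite('pics/pT2.png',a[:,:,::-1])
f=lambda X:((proj(s,X)-[300,190])*7.5).round(0)
print(jaw()); print('tip',f([519,20,128]),'flange top',f([519,20,112]),'base corners',[f([583.6+a,18.9+25,61]) for a in(-25,25)],[f([583.6+a,18.9+25,99]) for a in(-25,25)],'clamp',f([583.6,19,180]))
```

```text
(array([584.2,  19.3, 193. ]), 'jaw yaw', -1.591, 'down', array([-0.003,  0.   , -1.   ]), 'j6', 1.5, 'open', 9.4, 't', 27.95, 'F', array([-0.1, -0. , -8.9]))
tip [367. 328.] flange top [365. 367.] base corners [array([231., 529.]), array([ 74., 519.])] [array([231., 440.]), array([ 71., 430.])] clamp [158. 180.]
```

View pics/pT2.png

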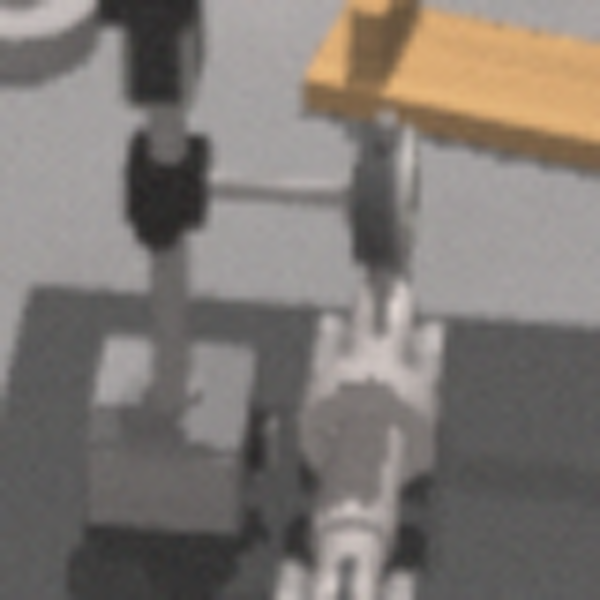

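Base, post and flange agree with prediction. The post is upright and the stylus is about 2 mm short in x, so I'll nudge +2 mm and lower to contact.

Request:
jog_arm([
  {"travel": [0.002, 0, -0.004], "yaw": 0, "gripper": 1},
  {"travel": [0, 0, -0.003], "yaw": 0, "gripper": 1},
  {"travel": [0, 0, -0.001], "yaw": 0, "gripper": 1},
  {"travel": [0, 0, 0], "yaw": 0, "gripper": 1},
])

```text
clock: 28.35
ee_pos: [587.1, 19.2, 186.2]
tool_rot: [-0.028, 1.57, 3.093]
ft_force: [-0.5, 0.2, -10.3]
opening: 9.3
```

Request:
jog_arm([
  {"travel": [0, 0, -0.0015], "yaw": 0, "gripper": 1},
  {"travel": [0, 0, 0], "yaw": 0, "gripper": 1},
])

```text
clock: 28.55
ee_pos: [587.2, 19.2, 184.9]
tool_rot: [0.998, 1.571, -2.163]
ft_force: [0.2, -0.8, -9.3]
opening: 9.2
```

Request:
jog_arm([
  {"travel": [0, 0, -0.001], "yaw": 0, "gripper": 1},
  {"travel": [0, 0, 0], "yaw": 0, "gripper": 1},
])

```text
clock: 28.75
ee_pos: [587.2, 19.2, 183.9]
tool_rot: [-0.116, 1.571, 3.005]
ft_force: [0.3, 0.2, -9.9]
opening: 9.1
```

Request:
jog_arm([
  {"travel": [0, 0, -0.001], "yaw": 0, "gripper": 1},
  {"travel": [0, 0, 0], "yaw": 0, "gripper": 1},
])

```text
clock: 28.95
ee_pos: [587.2, 19.2, 182.9]
tool_rot: [-0.106, 1.571, 3.016]
ft_force: [-0.2, 0.7, -9.3]
opening: 9.0
```

Request:
jog_arm([
  {"travel": [0, 0, -0.001], "yaw": 0, "gripper": 1},
  {"travel": [0, 0, 0], "yaw": 0, "gripper": 1},
])

```text
clock: 29.15
ee_pos: [587.2, 19.2, 181.8]
tool_rot: [-0.185, 1.571, 2.936]
ft_force: [0.0, 0.6, -9.2]
opening: 9.1
```

Request:
jog_arm([
  {"travel": [0, 0, -0.001], "yaw": 0, "gripper": 1},
  {"travel": [0, 0, 0], "yaw": 0, "gripper": 1},
])

```text
clock: 29.35
ee_pos: [587.5, 19.2, 181.4]
tool_rot: [3.008, 1.57, -0.153]
ft_force: [0.6, -0.1, -6.3]
opening: 9.1
```

Request:
jog_arm([
  {"travel": [0, 0, -0.001], "yaw": 0, "gripper": 1},
  {"travel": [0, 0, 0], "yaw": 0, "gripper": 1},
])

```text
clock: 29.55
ee_pos: [587.9, 19.1, 181.5]
tool_rot: [3.036, 1.569, -0.126]
ft_force: [-1.8, -0.7, -1.1]
opening: 9.0
```

Request:
jog_arm([
  {"travel": [0, 0, -0.001], "yaw": 0, "gripper": 1},
  {"travel": [0, 0, 0], "yaw": 0, "gripper": 1},
])

```text
clock: 29.75
ee_pos: [588.4, 19.1, 181.4]
tool_rot: [3.042, 1.568, -0.12]
ft_force: [-3.6, -0.3, 5.6]
opening: 8.9
```

The stand rests at 181.4, as expected. I'll release and lift straight up.

Request:
jog_arm([
  {"travel": [0, 0, 0], "yaw": 0, "gripper": 0.5},
  {"travel": [0, 0, 0], "yaw": 0, "gripper": 0},
  {"travel": [0, 0, 0], "yaw": 0, "gripper": -0.6},
  {"travel": [0, 0, 0], "yaw": 0, "gripper": -1},
  {"travel": [0, 0, 0], "yaw": 0, "gripper": -1},
])

```text
clock: 30.25
ee_pos: [587.4, 19.2, 178.8]
tool_rot: [-3.014, 1.571, 0.107]
ft_force: [-0.2, 0.2, 0.7]
opening: 77.8
```

Request:
jog_arm([
  {"travel": [0, 0, 0.02], "yaw": 0, "gripper": -1},
  {"travel": [0, 0, 0.035], "yaw": 0, "gripper": -1},
  {"travel": [0, 0, 0.04], "yaw": 0, "gripper": -1},
  {"travel": [0, 0, 0.04], "yaw": 0, "gripper": -1},
  {"travel": [0, 0.04, 0], "yaw": 0, "gripper": -1},
])

```text
clock: 30.75
ee_pos: [591.7, 55.9, 322.5]
tool_rot: [2.978, 1.556, -0.19]
ft_force: [0.4, -0.0, -0.4]
opening: 85.4
```

Request:
jog_arm([
  {"travel": [0, 0.045, 0], "yaw": 0, "gripper": -1},
  {"travel": [0, 0.045, 0], "yaw": 0, "gripper": -1},
  {"travel": [0, 0.045, 0], "yaw": 0, "gripper": -1},
  {"travel": [0, 0.045, 0], "yaw": 0, "gripper": -1},
  {"travel": [0, 0.045, 0], "yaw": 0, "gripper": -1},
])

```text
clock: 31.25
ee_pos: [587.1, 286.1, 314.0]
tool_rot: [-3.012, 1.57, 0.11]
ft_force: [0.2, -0.2, 0.1]
opening: 85.3
```

Request:
jog_arm([
  {"travel": [0, 0, 0], "yaw": 0, "gripper": -1},
  {"travel": [0, 0, 0], "yaw": 0, "gripper": -1},
  {"travel": [0, 0, 0], "yaw": 0, "gripper": -1},
])

```text
clock: 31.55
ee_pos: [587.4, 283.3, 313.8]
tool_rot: [1.329, 1.57, -1.833]
ft_force: [0.1, -0.9, -0.0]
opening: 85.3
```

Run:
```python
from h import *
s=snap('side'); t=snap('top')
a=cv2.resize(s['color'][170:290,290:410],(400,400),interpolation=cv2.INTER_CUBIC)
b=cv2.resize(t['color'][224:324,265:365],(400,400),interpolation=cv2.INTER_CUBIC)
cv2.imwrite('pics/end.png',np.hstack([a,b])[:,:,::-1])
f=lambda X:((proj(s,X)-[290,170])*3.33).round(0); g=lambda X:((proj(t,np.array(X)-[2,2.4,0])-[265,224])*4+[400,0]).round(0)
print(jaw()); print('side tip',f([519,20,117]),'flange top',f([519,20,112]),'top: post',g([585,19,240]),'tip',g([519,20,117]),'dial c',g([519,20,180]))
```

```text
(array([587.6, 282.8, 314. ]), 'jaw yaw', -1.593, 'down', array([ 0., -0., -1.]), 'j6', 1.93, 'open', 85.4, 't', 31.65, 'F', array([-0.2, -0.2,  0.4]))
side tip [196. 224.] flange top [196. 229.] top: post [637.  24.] tip [641. 196.] dial c [640. 176.]
```

View pics/end.png

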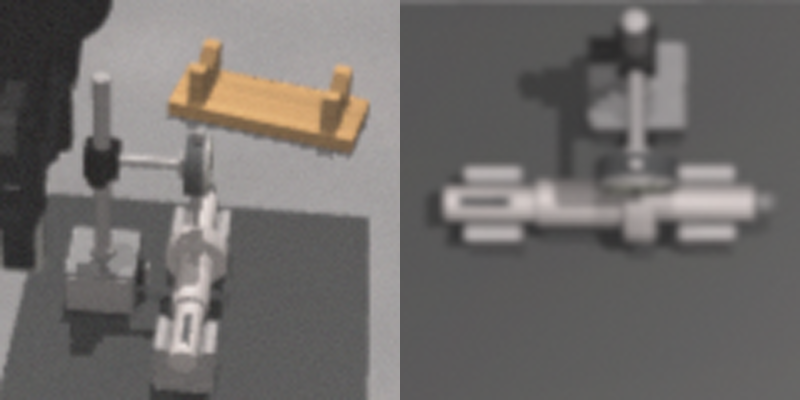

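The final view shows the stand upright behind the shaft, its arm square and the dial over the flange (flange centre (640,220), post top (635,22), within about 1 mm of prediction). The shaft lies in both blocks and the robot is clear.

```bash
python3 -c "
from h import *
print(job_done(), sense()['clock'])"
```

```text
the job is handed in; nothing more can be done
the job is handed in; nothing more can be done
```

The setup is finished and handed in at about 31.7 s of the 106 s allowed; `job_done` gave no verdict. Both small V-blocks stand in line on the plate. The shaft lies in them with its flange to the right, and the dial indicator stands behind it with its stylus over the flange. All pieces were lowered in small steps until contact showed on the force reading, then released.

- **Positions:** In the last top view the indicator post is about 67 mm behind the flange centre (65 is ideal, 10 off allowed). It is about 1 mm off along the shaft. The stand looks upright, its arm square, and the shaft seated in both blocks.
- **Not measured:** I did not measure the stylus gap. The 5 mm comes from the given dimensions, and in the last view the stylus could not be made out separately from the dial and flange. I did not measure the bystander positions; nothing was moved near them.
- **Failed grip:** My first grip on the shaft missed. The fingers closed on top of its body, pressing with about 15 N, and the shaft stayed in its rest. The fingertips turned out to be about 23 mm higher than the reported tool position. I corrected for that and the second grip held.
- **Disagreements:** The top camera read about 2 mm low in x and y compared with the robot's own position. The finger opening read about 2.5 to 4 mm below the true width of whatever was gripped.

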